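# Set the vacuum valve of the pad that holds the round dot

### The job

Two vacuum hold-down units stand on the bench, each a pad with its own handwheel valve in front of it. Find the pad with the round dot on it (the other carries the drop-shaped accent); turn the valve of that unit clockwise until it is fully closed against its stop, then open it again by exactly two full turns, and finish with the wheel at rest there while still gripping its crank handle - do not let go. Leave the other valve as it is and do not disturb the two letter parts on the pads.

Things in the scene. Friction and masses are not known exactly. Their poses are not given: they have to be found in the camera images.
- left_wheel (a joint): handwheel of the left unit's valve, 112 mm across, level, on a stem that does not rise. Value in rad: 0 = closed, at a hard stop; grows counter-clockwise seen from above (opening) to a stop at 25; clockwise closes. Starts 3 to 8 rad open. Needs 0.12 N m (2.5 N at the handle), stays where left. At 0 the handle is on the far side of the stem from that unit's pad
- left_axis (a point): centre of the left handwheel, on its vertical axis, at mid-height of the 12 mm thick rim (87 mm above the table)
- left_handle: crank handle of the left handwheel: upright black cylindrical grip 22 mm in diameter, 50 mm tall, standing on the rim 50 mm from the wheel's axis and circling with it (spins freely on its pin: can be held without turning the hand). Origin: middle of the grip, 38 mm above the rim's mid-height (125 mm above the table); its lower end is 7 mm above the top of the rim
- left_pad (a point): centre of the top face of the left unit's round hold-down pad (80 mm across, top 44 mm above the table), joined by a straight pipe to that unit's valve, 130 mm behind its stem (behind: away from the robot)
- right_wheel (a joint): handwheel of the right unit's valve, 112 mm across, level, on a stem that does not rise. Value in rad: 0 = closed, at a hard stop; grows counter-clockwise seen from above (opening) to a stop at 25; clockwise closes. Starts 3 to 8 rad open. Needs 0.12 N m (2.5 N at the handle), stays where left. At 0 the handle is on the far side of the stem from that unit's pad
- right_axis (a point): centre of the right handwheel, on its vertical axis, at mid-height of the 12 mm thick rim (87 mm above the table)
- right_handle: crank handle of the right handwheel: upright black cylindrical grip 22 mm in diameter, 50 mm tall, standing on the rim 50 mm from the wheel's axis and circling with it (spins freely on its pin: can be held without turning the hand). Origin: middle of the grip, 38 mm above the rim's mid-height (125 mm above the table); its lower end is 7 mm above the top of the rim
- right_pad (a point): centre of the top face of the right unit's round hold-down pad (80 mm across, top 44 mm above the table), joined by a straight pipe to that unit's valve, 130 mm behind its stem (behind: away from the robot)
- dot_center (a point): centre of the round dot, a loose round letter part (cylinder 47 mm in diameter, 49 mm tall) lying on one of the two pads; which one differs from start to start
- grave_center (a point): centre of the slanted accent, a loose drop-shaped letter part (60 x 38 mm, 49 mm tall) lying on the other pad
Mind the look-alikes: they are no part of the job. What is shaped like the part that bears grave_center but orange or pink is not meant.

How it is judged:
By the outcome, as a careful person would: the job done as asked, in the order asked, and still so for the second after the job is handed in, while the arm keeps its last pose, push and grip.
It also fails if it takes over 69 s, if anything falls off the work surface, if the arm or the gripper's body presses on something with over 40 N, if the wrist force passes 120 N, or if a joint passes its speed limit or range.

### The arm

A 6-joint arm with a two-finger parallel gripper is mounted at the origin on a cart in front of the work surface, level with it; the furniture and walls round the work are solid. World frame = base frame: x ahead of the robot, y to its left, z up, the work surface at z = 0. Lengths are in m, angles in rad, forces in N, time in s.
With the tool pointing down it reaches from about 0.35 to 0.725 m from the base axis. Payload 6 kg.
Tool frame: the origin (TCP) lies midway between the tips of the shut fingers; the grasp point (between the pads) lies ctrl.grip_depth behind it (ctrl.grip_depth is the distance from the TCP to the grasp point, in m); z points along the fingers, y is the line along which they close (so a half turn about z gives the same grasp; the last joint's range is limited). The gripper opens to 85 mm and grips with 20 to 120 N. Pads are 22 mm wide; open, the fingers measure 114 mm over their backs; the gripper's body (76 mm by 85 mm) begins 54 mm behind the grasp point. The pads swing forward as they close: fully open they stand 13 mm farther back than shut.
Start: joints at [1.641, 0.04, 0.085, 0, -1.615, -0.334], TCP at [0.156, 0.579, 0.231] pointing down, gripper open.
Joint ranges: [-2.56, 2.56], [-1.29, 2.01], [-1.08, 1.49], [-3.29, 1.98], [-2.81, -0.18], [-2.99, 2.99]. Speed limits (rad/s): [2.57, 2.57, 3.01, 3.14, 3.14, 3.14].

### API

Orientations are given as [roll, pitch, yaw] about the fixed x, y, z axes, in that order (R = Rz(yaw) Ry(pitch) Rx(roll)).
In Python, from plant import telemetry, viewer, ctrl gives the robot as it stands. The module is installed in compiled form; this text tells all that it offers.
- The arm moves only by the tool carry_out, never from a script. Its argument "plan" is one flat list of numbers, 7 for each row, row after row: the turn, a rotation vector about the tool's x, y, z in degrees, then the shift along the tool's x, y, z in mm, then the closure, from 0 (fully open) to 1 (shut). A call has 1 to 5 rows; each row shifts and turns the commanded pose from where the row before left it, along the tool's axes as they then stand; what a row does not reach is not made up. A row lasts 1/10 s, in which the tool goes at most 50 mm and 8.59 degrees, less where a joint would pass 70% of its speed; a pose out of reach is approached as far as the arm can. A call is refused whole if a number of a shift passes 50 or a number of a turn 8.59, either way. A call with a gripper value outside its range is refused whole. The fingers move at their own pace and stop on an object; "grip_force" is the grip in N (left out, the last holds). Time passes only in rows, so rows that do not move let the fingers close. It gives the time, the measured TCP pose, the force, the opening and the grip force at its end, in the units of the state.
- telemetry.read_state(): the state, without advancing time (a new reading comes with each control period).
- viewer.get_image(name): name is "scene" or "top"; returns the picture (480x640x3 uint8, red, green, blue); there is no depth.
- viewer.calibration(name): a dict with "vfov" (degrees; the focal length in pixels is half the picture's height over the tangent of half this angle, whatever the lens; pixels are square), "cx", "cy" (the principal point, pixels), "k1" (the pictures are not rectified: a ray, as slopes to the right and down, at radius r is drawn at 1 + k1 r^2 times it, then the intrinsics apply), "cam_to_world" (4x4, takes a point from camera to world coordinates). Camera axes: x right, y down, z forward; pixel columns grow to the right and rows downward; lengths in m; the calibration is good to about 2 mm. A picture is of the moment at which its call begins. calibration takes no time and is no camera call.
- ctrl.close_job(): hands the job in; it is judged then, once.
The state is a dict: "clock": time; "joint_pos": joint angles; "qvel": joint speeds; "tau": joint torques, N m; "ee_pos": TCP position; "tool_rot": TCP orientation; "contact_force": force on the tool from outside, world axes, zero at the start; "wrist_torque": the same for the moment, N m; "grip_width": finger opening in m; "grasp_force": force on a finger pad.
Only numpy, scipy, OpenCV 4.12 (cv2) and the standard library are available. Lean on these libraries where they do the work, as an engineer would, in place of code of your own. Each camera call takes 0.05 s, during which the arm holds its last target. There are 200 camera calls.

## Working session

There is one attempt and no reset: what is moved stays moved. The work goes in short steps, Python scripts to look and compute and a tool call to move; the robot and the scene stay as the last step left them, time stands still between calls to the robot, and variables do not carry over. Pictures are saved under pics/ and viewed, at most 10 in all, crops included, and the job is handed in when it is done.

Besides the shell and the picture viewer there is one more tool, called after "Request:" by a JSON object that holds its "op" and its "data". carry_out: Moves the arm, as the interface text tells. Its arguments: {"type":"object","properties":{"plan":{"type":"array","items":{"type":"number"}},"grip_force":{"type":"number"}},"required":["plan"]}

```bash
mkdir -p pics; python3 - <<'E'
from plant import telemetry, viewer, ctrl
import cv2
for n in("scene","top"):
    cv2.imwrite(f"pics/{n}0.png",viewer.get_image(n)[:,:,::-1]); print(n,viewer.calibration(n))
print(telemetry.read_state(),ctrl.grip_depth)
E
```

```text
scene {'vfov': 57.00440583380202, 'cx': 317.2860812777508, 'cy': 245.31392223713624, 'k1': 0.015343903320557779, 'cam_to_world': array([[ 0.69908263, -0.29074329,  0.65326245,  0.04714166],
       [-0.71487786, -0.26468091,  0.64721995, -0.51356375],
       [-0.01526876, -0.91946308, -0.39287976,  0.44642333],
       [ 0.        ,  0.        ,  0.        ,  1.        ]])}
top {'vfov': 57.20347186188, 'cx': 311.42696065936957, 'cy': 250.8745075604205, 'k1': -0.010087298412768873, 'cam_to_world': array([[ 0.00945884, -0.98283539,  0.18424204,  0.44079576],
       [-0.99937044, -0.01559205, -0.03186858,  0.02948621],
       [ 0.03419428, -0.18382461, -0.98236412,  0.94369776],
       [ 0.        ,  0.        ,  0.        ,  1.        ]])}
{'clock': 0.1, 'joint_pos': array([ 1.64065622e+00,  4.07460927e-02,  8.38933321e-02, -3.93627599e-04,
       -1.61553130e+00, -3.33682516e-01]), 'qvel': array([ 0.00036651, -0.00042215,  0.00278471,  0.00177663,  0.00267953,
       -0.0021822 ]), 'tau': array([-4.92252802e-03, -3.69354093e+01,  3.48285520e+01,  6.95153564e+00,
       -4.49414118e-03,  2.22744895e-06]), 'ee_pos': array([0.15633216, 0.57895403, 0.23037527]), 'tool_rot': array([ 3.13996370e+00, -1.48449789e-04, -2.63805213e-01]), 'contact_force': array([-0.15502684,  0.41714481,  0.06921505]), 'wrist_torque': array([-0.01947374,  0.06121625, -0.00395742]), 'grasp_force': 0.0, 'grip_width': 0.08549776226265328} 0.0187
```

View pics/scene0.png

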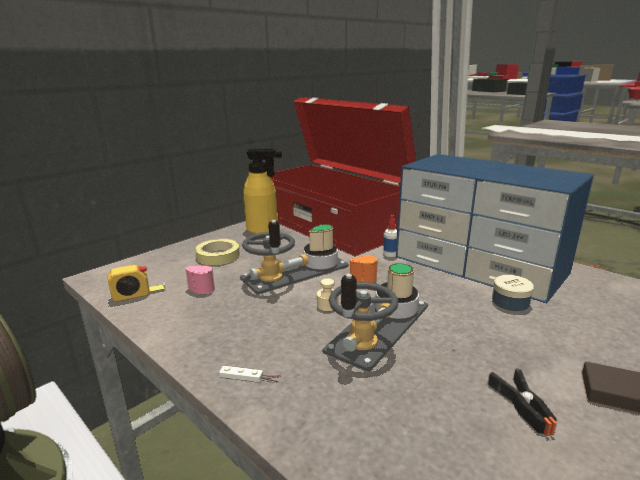

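View pics/top0.png

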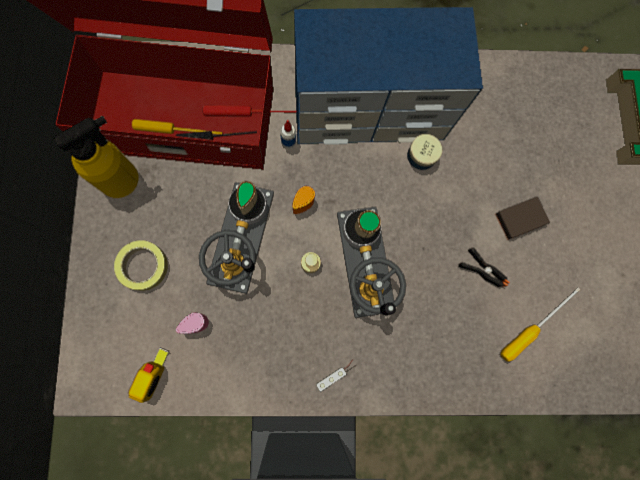

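The top view shows the right pad at (363,227) with a round green-topped part at (369,222), and the left pad at (246,203) with a drop-shaped one at (246,194). The look-alikes are an orange drop at (304,200), a pink drop at (192,324) and a cream bottle at (311,262). The handles are near (247,265) on the left and (388,309) on the right. I'll check the choice in a close crop.

```bash
cat > h.py <<'E'
from plant import telemetry, viewer, ctrl
import cv2, numpy as np
def cal(n):
    c=viewer.calibration(n); f=240/np.tan(np.radians(c['vfov']/2)); return c,f
def ray(n,u,v):
    c,f=cal(n); d=np.array([(u-c['cx'])/f,(v-c['cy'])/f]); s=d.copy()
    for _ in range(8): s=d/(1+c['k1']*(s@s))
    T=c['cam_to_world']; return T[:3,3],T[:3,:3]@np.r_[s,1]
def at(n,u,v,z):
    o,d=ray(n,u,v); return o+d*(z-o[2])/d[2]
def proj(n,p):
    c,f=cal(n); T=c['cam_to_world']; q=T[:3,:3].T@(np.asarray(p)-T[:3,3]); s=q[:2]/q[2]
    s=s*(1+c['k1']*(s@s)); return s*f+[c['cx'],c['cy']]
E
python3 - <<'E'
import cv2
from h import *
im=cv2.imread("pics/top0.png")[160:340,190:430]
cv2.imwrite("pics/crop.png",cv2.resize(im,None,fx=3.3,fy=3.3,interpolation=cv2.INTER_CUBIC))
print(at("top",377,286,.087),at("top",388,309,.15),at("top",363,227,.044),at("top",369,222,.093),at("scene",348,280,.15),at("scene",364,302,.087))
E
```

```text
[ 0.53337717 -0.12773217  0.087     ] [ 0.48524108 -0.13538401  0.15      ] [ 0.66253621 -0.10814416  0.044     ] [ 0.66096606 -0.11284315  0.093     ] [ 0.47898819 -0.1467392   0.15      ] [ 0.53106478 -0.13632502  0.087     ]
```

View pics/crop.png

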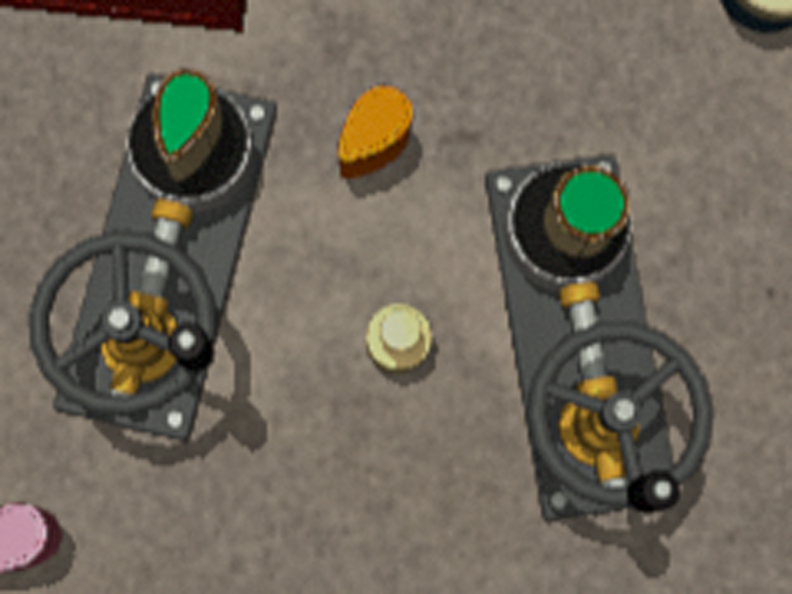

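The crop confirms that the right unit carries the round dot and the left one the drop. I'll check the geometry by overlaying the model on both views.

```bash
cat > ov.py <<'E'
from h import *
def ov(files,axis,hd,pad,out):
    t=np.linspace(0,2*np.pi,120); res=[]
    for n,f,(u0,v0,w,h) in files:
        im=cv2.imread(f)[v0:v0+h,u0:u0+w]; k=4; im=cv2.resize(im,None,fx=k,fy=k,interpolation=cv2.INTER_CUBIC)
        for c,r,z,col in((axis,.056,.087,(0,0,255)),(hd,.011,.15,(0,255,255)),(hd,.011,.10,(255,255,0)),(pad,.04,.044,(255,0,255))):
            P=np.array([proj(n,[c[0]+r*np.cos(a),c[1]+r*np.sin(a),z]) for a in t])
            cv2.polylines(im,[np.int32((P-[u0,v0]+.5)*k)],True,col,1)
        res.append(im)
    cv2.imwrite(out,np.hstack(res))
E
python3 - <<'E'
from ov import *
a=at("top",377.4,285.8,.087);h=at("top",390.2,308.3,.15);p=at("top",362.7,228.2,.044)
print(a,h,p,np.linalg.norm((h-a)[:2]),np.linalg.norm((p-a)[:2]),np.degrees(np.arctan2(*(h-a)[1::-1])),np.degrees(np.arctan2(*(a-p)[1::-1])))
ov([("top","pics/top0.png",(330,195,100,135)),("scene","pics/scene0.png",(325,250,100,135))],a,h,p,"pics/ov.png")
E
```

```text
[ 0.53378101 -0.12852916  0.087     ] [ 0.48653871 -0.13940816  0.15      ] [ 0.65992144 -0.10747604  0.044     ] 0.048478734586651175 0.12788526736771258 -167.03194993619397 -170.52454504399293
```

View pics/ov.png

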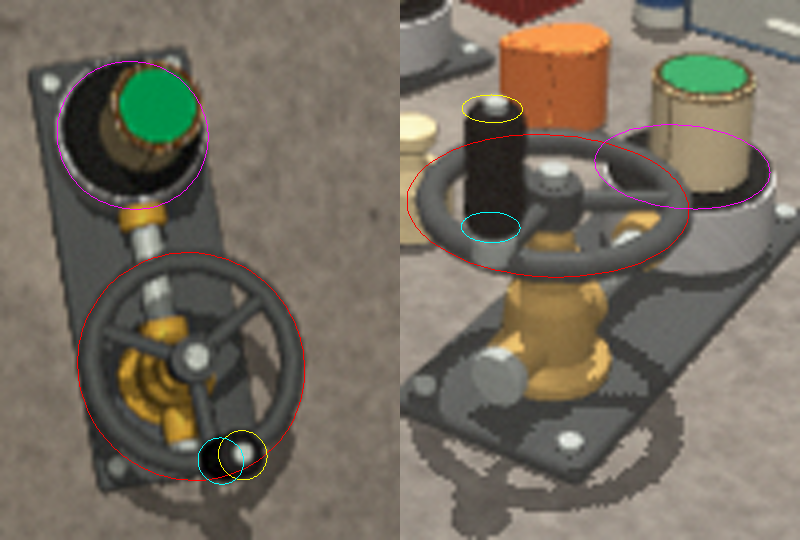

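The right unit's axis is about (0.534,-0.129), its handle about (0.487,-0.140) and the pad 0.128 m behind. All of these match the given sizes. The top-view overlay fits, and the scene view agrees to about 2 mm. The handle sits roughly 4° past closed, so it is about one turn open. Approaching now.

Request:
{"op": "carry_out", "data": {"plan": [0, 0, -7.55, 0, 0, 0, 0, 0, 0, -7.55, 0, 0, 0, 0, 0, 0, 0, 16, 36, 0, 0, 0, 0, 0, 16, 36, 0, 0, 0, 0, 0, 16, 36, 0, 0], "grip_force": 40}}

```text
clock: 0.6
ee_pos: [0.2046, 0.4698, 0.2304]
tool_rot: [3.14, 0.0, 0.0]
contact_force: [0.2, -0.9, -0.0]
grip_width: 0.0855
grasp_force: 0.0
```

Request:
{"op": "carry_out", "data": {"plan": [0, 0, 0, 18, 40, 0, 0, 0, 0, 0, 18, 40, 0, 0, 0, 0, 0, 18, 40, 0, 0, 0, 0, 0, 18, 40, 0, 0, 0, 0, 0, 18, 40, 0, 0]}}

```text
clock: 1.1
ee_pos: [0.2945, 0.2695, 0.2311]
tool_rot: [-3.141, 0.0, 0.0]
contact_force: [1.0, 0.2, 0.5]
grip_width: 0.0851
grasp_force: 0.0
```

Request:
{"op": "carry_out", "data": {"plan": [0, 0, 0, 18, 40, 0, 0, 0, 0, 0, 18, 40, 0, 0, 0, 0, 0, 18, 40, 0, 0, 0, 0, 0, 18, 40, 0, 0, 0, 0, 0, 18, 40, 0, 0]}}

```text
clock: 1.6
ee_pos: [0.3845, 0.0695, 0.2313]
tool_rot: [-3.141, -0.0, 0.0]
contact_force: [1.2, 0.9, -0.2]
grip_width: 0.0859
grasp_force: 0.0
```

Request:
{"op": "carry_out", "data": {"plan": [0, 0, 0, 20.5, 42, 0, 0, 0, 0, 0, 20.5, 42, 0, 0, 0, 0, 0, 20.5, 42, 0, 0, 0, 0, 0, 20.5, 42, 0, 0, 0, 0, 0, 20.5, 42, 0, 0]}}

```text
clock: 2.1
ee_pos: [0.4871, -0.141, 0.231]
tool_rot: [-3.141, 0.0, -0.001]
contact_force: [0.3, 0.2, 0.8]
grip_width: 0.0855
grasp_force: 0.0
```

Request:
{"op": "carry_out", "data": {"plan": [0, 0, 0, 0, 0, 20, 0, 0, 0, 0, 0, 0, 20, 0, 0, 0, 0, 0, 0, 20, 0, 0, 0, 0, 0, 0, 10, 0, 0, 0, 0, 0, 0, 0, 0]}}

```text
clock: 2.6
ee_pos: [0.4859, -0.1388, 0.1597]
tool_rot: [-3.142, 0.003, -0.0]
contact_force: [-0.6, -0.1, 0.1]
grip_width: 0.0855
grasp_force: 0.0
```

```bash
python3 - <<'E'
from ov import *
s=telemetry.read_state(); print(s['ee_pos'],s['contact_force'])
for n in("scene","top"): cv2.imwrite(f"pics/{n}1.png",viewer.get_image(n)[:,:,::-1])
a=(.5345,-.1295);p=(.66,-.108)
ov([("top","pics/top1.png",(340,230,100,135)),("scene","pics/scene1.png",(300,210,100,135))],a,(.487,-.140),p,"pics/ov1.png")
E
```

```text
[ 0.48590873 -0.13875619  0.15971352] [-0.59546295 -0.06483806  0.09411204]
```

View pics/ov1.png

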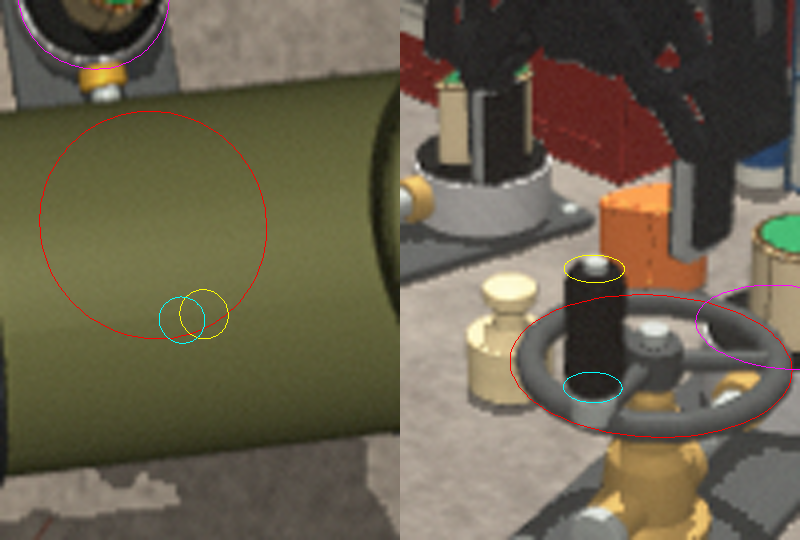

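Looking past the arm in the scene view, the fingers straddle the handle, whose top is at about (448,277). The model overlay fits within about 1 px. Descending and gripping.

Request:
{"op": "carry_out", "data": {"plan": [0, 0, 0, 0, 0, 20, 0, 0, 0, 0, 0, 0, 20, 0, 0, 0, 0, 0, 0, 13, 0, 0, 0, 0, 0, 0, 0, 1, 0, 0, 0, 0, 0, 0, 1], "grip_force": 40}}

```text
clock: 3.2
ee_pos: [0.4872, -0.139, 0.1095]
tool_rot: [3.141, -0.001, 0.0]
contact_force: [0.2, 0.2, 0.4]
grip_width: 0.0591
grasp_force: 0.0
```

Request:
{"op": "carry_out", "data": {"plan": [0, 0, 0, 0, 0, 0, 1, 0, 0, 0, 0, 0, 0, 1, 0, 0, 0, 0, 0, 0, 1, 0, 0, 0, 0, 0, 0, 1, 0, 0, 0, 0, 0, 0, 1]}}

```text
clock: 3.7
ee_pos: [0.4873, -0.1389, 0.1094]
tool_rot: [3.141, -0.002, -0.0]
contact_force: [-0.5, 0.9, 5.2]
grip_width: 0.0211
grasp_force: 39.1
```

```bash
cat > arc.py <<'E'
import numpy as np
def arc(phi,step,n,R=50):
    # tool frame at yaw 0: x_t=x, y_t=-y; step deg, + = ccw
    for i in range(n):
        a,b=np.radians([phi+i*step,phi+(i+1)*step]); d=R*np.array([np.cos(b)-np.cos(a),-(np.sin(b)-np.sin(a))])
        print(f"{phi+(i+1)*step:.1f}: {d[0]:.1f},{d[1]:.1f}",end='\n' if i%5==4 else ' | ')
E
python3 -c "
from arc import *
arc(192.5,-20,20)"
```

```text
172.5: -0.8,-17.3 | 152.5: 5.2,-16.6 | 132.5: 10.6,-13.8 | 112.5: 14.6,-9.3 | 92.5: 17.0,-3.8
72.5: 17.2,2.3 | 52.5: 15.4,8.0 | 32.5: 11.7,12.8 | 12.5: 6.6,16.0 | -7.5: 0.8,17.3
-27.5: -5.2,16.6 | -47.5: -10.6,13.8 | -67.5: -14.6,9.3 | -87.5: -17.0,3.8 | -107.5: -17.2,-2.3
-127.5: -15.4,-8.0 | -147.5: -11.7,-12.8 | -167.5: -6.6,-16.0 | -187.5: -0.8,-17.3 | -207.5: 5.2,-16.6
```

Request:
{"op": "carry_out", "data": {"plan": [0, 0, 0, -0.8, -17.3, 0, 1, 0, 0, 0, 5.2, -16.6, 0, 1, 0, 0, 0, 10.6, -13.8, 0, 1, 0, 0, 0, 14.6, -9.3, 0, 1, 0, 0, 0, 17.0, -3.8, 0, 1]}}

```text
clock: 4.2
ee_pos: [0.5337, -0.078, 0.1094]
tool_rot: [3.14, -0.0, 0.0]
contact_force: [-2.8, -8.0, 4.7]
grip_width: 0.0205
grasp_force: 40.7
```

Request:
{"op": "carry_out", "data": {"plan": [0, 0, 0, 17.2, 2.8, 0, 1, 0, 0, 0, 15.4, 8.3, 0, 1, 0, 0, 0, 11.7, 12.8, 0, 1, 0, 0, 0, 6.6, 16.0, 0, 1, 0, 0, 0, 0.8, 17.3, 0, 1]}}

```text
clock: 4.7
ee_pos: [0.5858, -0.1352, 0.1093]
tool_rot: [-3.141, -0.0, 0.001]
contact_force: [-10.8, 4.2, 11.0]
grip_width: 0.021
grasp_force: 40.9
```

Request:
{"op": "carry_out", "data": {"plan": [0, 0, 0, -5.2, 16.6, 0, 1, 0, 0, 0, -10.6, 13.8, 0, 1, 0, 0, 0, -14.6, 9.3, 0, 1, 0, 0, 0, -17.0, 3.8, 0, 1, 0, 0, 0, 0, 0, 0, 1]}}

```text
clock: 5.2
ee_pos: [0.5372, -0.1782, 0.1094]
tool_rot: [-3.14, -0.002, -0.0]
contact_force: [-2.7, 4.5, 6.1]
grip_width: 0.0213
grasp_force: 40.6
```

Request:
{"op": "carry_out", "data": {"plan": [0, 0, 0, -17.2, -2.3, 0, 1, 0, 0, 0, -15.4, -8.0, 0, 1, 0, 0, 0, -11.7, -12.8, 0, 1, 0, 0, 0, 0, 0, 0, 1, 0, 0, 0, 0, 0, 0, 1]}}

```text
clock: 5.7
ee_pos: [0.4941, -0.1553, 0.1094]
tool_rot: [-3.142, -0.002, 0.001]
contact_force: [-0.8, 2.4, 6.1]
grip_width: 0.0209
grasp_force: 40.7
```

```bash
python3 -c "
from arc import *
arc(212.5,-5,10)"
```

```text
207.5: -2.2,-3.8 | 202.5: -1.8,-4.0 | 197.5: -1.5,-4.1 | 192.5: -1.1,-4.2 | 187.5: -0.8,-4.3
182.5: -0.4,-4.3 | 177.5: 0.0,-4.4 | 172.5: 0.4,-4.3 | 167.5: 0.8,-4.3 | 162.5: 1.1,-4.2
```

Request:
{"op": "carry_out", "data": {"plan": [0, 0, 0, -2.2, -3.8, 0, 1, 0, 0, 0, -1.8, -4.0, 0, 1, 0, 0, 0, -1.5, -4.1, 0, 1, 0, 0, 0, 0, 0, 0, 1, 0, 0, 0, 0, 0, 0, 1]}}

```text
clock: 6.2
ee_pos: [0.4887, -0.1441, 0.1094]
tool_rot: [3.141, -0.001, -0.0]
contact_force: [-0.3, 1.7, 7.6]
grip_width: 0.0212
grasp_force: 40.8
```

Request:
{"op": "carry_out", "data": {"plan": [0, 0, 0, -0.6, -2.0, 0, 1, 0, 0, 0, 0, 0, 0, 1, 0, 0, 0, 0, 0, 0, 1]}}

```text
clock: 6.5
ee_pos: [0.4882, -0.1424, 0.1094]
tool_rot: [3.14, -0.001, -0.0]
contact_force: [0.8, -0.6, 6.2]
grip_width: 0.0211
grasp_force: 40.8
```

Request:
{"op": "carry_out", "data": {"plan": [0, 0, 0, -0.5, -2.0, 0, 1, 0, 0, 0, 0, 0, 0, 1, 0, 0, 0, 0, 0, 0, 1]}}

```text
clock: 6.8
ee_pos: [0.4877, -0.1405, 0.1094]
tool_rot: [3.14, -0.001, -0.0]
contact_force: [0.9, -1.6, 7.1]
grip_width: 0.0211
grasp_force: 40.8
```

Request:
{"op": "carry_out", "data": {"plan": [0, 0, 0, -0.4, -2.0, 0, 1, 0, 0, 0, 0, 0, 0, 1, 0, 0, 0, 0, 0, 0, 1]}}

```text
clock: 7.1
ee_pos: [0.4872, -0.1386, 0.1094]
tool_rot: [3.14, -0.001, -0.0]
contact_force: [-0.0, -1.4, 6.2]
grip_width: 0.021
grasp_force: 40.8
```

Request:
{"op": "carry_out", "data": {"plan": [0, 0, 0, -0.3, -2.0, 0, 1, 0, 0, 0, 0, 0, 0, 1, 0, 0, 0, 0, 0, 0, 1]}}

```text
clock: 7.4
ee_pos: [0.4868, -0.1366, 0.1094]
tool_rot: [3.14, -0.001, -0.0]
contact_force: [-0.4, -1.9, 7.2]
grip_width: 0.0211
grasp_force: 40.8
```

Request:
{"op": "carry_out", "data": {"plan": [0, 0, 0, -0.2, -2.0, 0, 1, 0, 0, 0, 0, 0, 0, 1, 0, 0, 0, 0, 0, 0, 1]}}

```text
clock: 7.7
ee_pos: [0.4867, -0.1361, 0.1094]
tool_rot: [3.137, -0.001, -0.001]
contact_force: [2.7, -8.5, 3.3]
grip_width: 0.021
grasp_force: 40.8
```

Request:
{"op": "carry_out", "data": {"plan": [0, 0, 0, -0.1, -2.0, 0, 1, 0, 0, 0, 0, 0, 0, 1, 0, 0, 0, 0, 0, 0, 1]}}

```text
clock: 8.0
ee_pos: [0.4867, -0.136, 0.1095]
tool_rot: [3.134, -0.002, -0.002]
contact_force: [6.7, -18.5, -0.1]
grip_width: 0.0212
grasp_force: 40.9
```

The hard stop is felt at TCP (0.4867,-0.1361): further pushing raised the force from 2 to 18 N without movement. A circle fit to the track puts the axis at about (0.5364,-0.1281), so closed is at 189.2°, in line with the pipe. Now working out the opening arc.

```bash
python3 -c "
from arc import *
arc(189.2,20,18); print(); arc(149.2,8,5)"
```

```text
209.2: 5.7,16.4 | 229.2: 11.0,13.5 | 249.2: 14.9,8.9 | 269.2: 17.1,3.3 | 289.2: 17.1,-2.8
309.2: 15.2,-8.5 | 329.2: 11.3,-13.1 | 349.2: 6.2,-16.2 | 369.2: 0.2,-17.4 | 389.2: -5.7,-16.4
409.2: -11.0,-13.5 | 429.2: -14.9,-8.9 | 449.2: -17.1,-3.3 | 469.2: -17.1,2.8 | 489.2: -15.2,8.5
509.2: -11.3,13.1 | 529.2: -6.2,16.2 | 549.2: -0.2,17.4 | 
157.2: -3.1,6.2 | 165.2: -2.2,6.6 | 173.2: -1.3,6.9 | 181.2: -0.3,7.0 | 189.2: 0.6,6.9
```

Request:
{"op": "carry_out", "data": {"plan": [0, 0, 0, 0.3, 3.5, 0, 1, 0, 0, 0, 0, 0, 0, 1, 0, 0, 0, 0, 0, 0, 1]}}

```text
clock: 8.3
ee_pos: [0.4868, -0.1365, 0.1094]
tool_rot: [3.14, -0.001, -0.001]
contact_force: [0.1, -2.6, 6.2]
grip_width: 0.021
grasp_force: 41.2
```

Request:
{"op": "carry_out", "data": {"plan": [0, 0, 0, 5.7, 16.4, 0, 1, 0, 0, 0, 11.0, 13.5, 0, 1, 0, 0, 0, 14.9, 8.9, 0, 1, 0, 0, 0, 17.1, 3.3, 0, 1, 0, 0, 0, 17.1, -2.8, 0, 1]}}

```text
clock: 8.8
ee_pos: [0.5523, -0.1757, 0.1092]
tool_rot: [3.141, 0.001, -0.001]
contact_force: [-7.1, 9.2, 12.9]
grip_width: 0.0208
grasp_force: 41.9
```

Request:
{"op": "carry_out", "data": {"plan": [0, 0, 0, 15.2, -8.5, 0, 1, 0, 0, 0, 11.3, -13.1, 0, 1, 0, 0, 0, 6.2, -16.2, 0, 1, 0, 0, 0, 0.2, -17.4, 0, 1, 0, 0, 0, -5.7, -16.4, 0, 1]}}

```text
clock: 9.3
ee_pos: [0.5801, -0.104, 0.1093]
tool_rot: [3.139, -0.001, -0.001]
contact_force: [-3.8, -6.4, 7.9]
grip_width: 0.0209
grasp_force: 41.5
```

Request:
{"op": "carry_out", "data": {"plan": [0, 0, 0, -11.0, -13.5, 0, 1, 0, 0, 0, -14.9, -8.9, 0, 1, 0, 0, 0, -17.1, -3.3, 0, 1, 0, 0, 0, -17.1, 2.8, 0, 1, 0, 0, 0, -15.2, 8.5, 0, 1]}}

```text
clock: 9.8
ee_pos: [0.505, -0.0887, 0.1094]
tool_rot: [3.141, -0.004, 0.001]
contact_force: [11.3, -7.8, -0.8]
grip_width: 0.0209
grasp_force: 40.9
```

Request:
{"op": "carry_out", "data": {"plan": [0, 0, 0, -11.3, 13.1, 0, 1, 0, 0, 0, -6.2, 16.2, 0, 1, 0, 0, 0, -0.2, 17.4, 0, 1, 0, 0, 0, 0, 0, 0, 1, 0, 0, 0, 0, 0, 0, 1]}}

```text
clock: 10.3
ee_pos: [0.4868, -0.1366, 0.1094]
tool_rot: [3.14, -0.001, -0.001]
contact_force: [1.7, -2.1, 6.5]
grip_width: 0.0211
grasp_force: 41.4
```

One turn is open and the TCP is back at the stop position. Now the second turn.

Request:
{"op": "carry_out", "data": {"plan": [0, 0, 0, 5.7, 16.4, 0, 1, 0, 0, 0, 11.0, 13.5, 0, 1, 0, 0, 0, 14.9, 8.9, 0, 1, 0, 0, 0, 17.1, 3.3, 0, 1, 0, 0, 0, 17.1, -2.8, 0, 1]}}

```text
clock: 10.8
ee_pos: [0.5522, -0.1757, 0.1093]
tool_rot: [3.141, 0.001, -0.001]
contact_force: [-6.6, 8.7, 14.3]
grip_width: 0.0207
grasp_force: 41.9
```

Request:
{"op": "carry_out", "data": {"plan": [0, 0, 0, 15.2, -8.5, 0, 1, 0, 0, 0, 11.3, -13.1, 0, 1, 0, 0, 0, 6.2, -16.2, 0, 1, 0, 0, 0, 0.2, -17.4, 0, 1, 0, 0, 0, -5.7, -16.4, 0, 1]}}

```text
clock: 11.3
ee_pos: [0.58, -0.104, 0.1093]
tool_rot: [3.139, -0.001, -0.001]
contact_force: [-4.4, -6.5, 9.0]
grip_width: 0.0212
grasp_force: 41.5
```

Request:
{"op": "carry_out", "data": {"plan": [0, 0, 0, -11.0, -13.5, 0, 1, 0, 0, 0, -14.9, -8.9, 0, 1, 0, 0, 0, -17.1, -3.3, 0, 1, 0, 0, 0, -17.1, 2.8, 0, 1, 0, 0, 0, -15.2, 8.5, 0, 1]}}

```text
clock: 11.8
ee_pos: [0.5049, -0.0888, 0.1094]
tool_rot: [3.141, -0.004, 0.001]
contact_force: [11.5, -8.7, -0.4]
grip_width: 0.0218
grasp_force: 41.0
```

Request:
{"op": "carry_out", "data": {"plan": [0, 0, 0, -11.3, 13.1, 0, 1, 0, 0, 0, -3.1, 6.2, 0, 1, 0, 0, 0, -2.2, 6.6, 0, 1, 0, 0, 0, -1.3, 6.9, 0, 1, 0, 0, 0, 0, 0, 0, 1]}}

```text
clock: 12.3
ee_pos: [0.4864, -0.1224, 0.1093]
tool_rot: [3.141, -0.001, -0.001]
contact_force: [0.5, -1.8, 6.9]
grip_width: 0.0212
grasp_force: 41.5
```

Request:
{"op": "carry_out", "data": {"plan": [0, 0, 0, -0.3, 7.0, 0, 1, 0, 0, 0, 0.4, 3.9, 0, 1, 0, 0, 0, 0.3, 3.0, 0, 1, 0, 0, 0, 0, 0, 0, 1, 0, 0, 0, 0, 0, 0, 1]}}

```text
clock: 12.8
ee_pos: [0.4867, -0.1359, 0.1093]
tool_rot: [3.14, -0.0, -0.001]
contact_force: [0.5, -0.3, 8.9]
grip_width: 0.0211
grasp_force: 41.6
```

```bash
python3 - <<'E'
from h import *
for n in("scene",): cv2.imwrite(f"pics/{n}2.png",viewer.get_image(n)[:,:,::-1])
s=telemetry.read_state(); print(s['clock'],s['ee_pos'],s['qvel'].round(4),s['contact_force'])
E
```

```text
12.85 [ 0.48667099 -0.13597073  0.10933173] [ 0.002  -0.0008  0.0006  0.0005 -0.0024 -0.0011] [-0.25849518  0.18290598  8.12434423]
```

View pics/scene2.png

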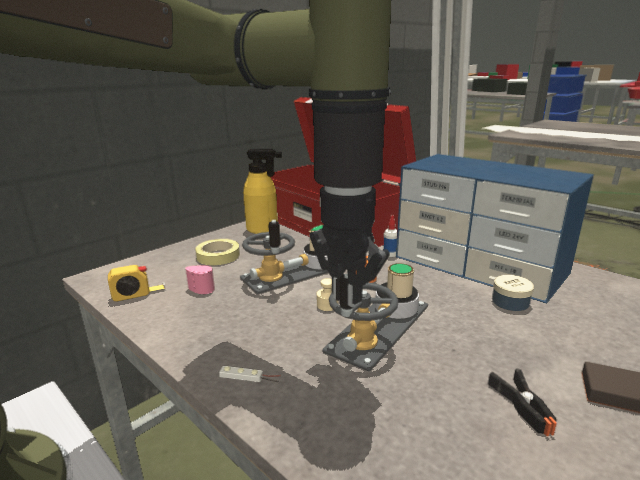

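The gripper is holding the right crank handle at about (349,292). The dot on the right pad at (401,270) and the left wheel at (269,243) look unmoved, and the arm is at rest. Handing in.

```bash
python3 -c "
from plant import ctrl; print(ctrl.close_job())"
```

```text
the job is handed in; nothing more can be done
None
```

I closed the right unit's valve (the pad with the round dot) to its stop, reopened it two full turns to within about 0.3° by the measured tool position, and handed the job in with the wheel at rest and its handle still gripped; the letter parts and the left valve were not touched.

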